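Finish packing an order of pepper mills and dariole moulds

TASK

Finish packing this order in the divided crate: stand the two pepper mills from the counter upright in empty cells, one to a cell, and nest the other two copper moulds fully down in the large mould that already stands in its cell, the medium one in the large and the small one in the medium. Set everything down rather than dropping it, and leave the mills already packed, the knife tin and the tape roll where they are.

Things in the scene. Friction and masses are not known exactly. Their poses are not given: they have to be found in the camera images.
- crate: open wooden packing crate, fixed, 192 mm (its x) by 284 mm (its y), 70 mm high to the top of walls and dividers, boards and floor 8 mm. Two by three square cells, 84 mm wide inside, 92 mm apart. Origin: centre of its underside, z up; turned up to 0.3 rad. At the start cells 1, 4 and 5 hold the large mould and two mills (which is where varies); 2, 3 and 6 are empty.
- cell_1 (a point): centre of the floor of one crate cell, at x -46 mm, y +92 mm of the crate, 8 mm above the counter; axes as the crate's
- cell_2 (a point): centre of the floor of one crate cell, at x +46 mm, y +92 mm of the crate, 8 mm above the counter; axes as the crate's
- cell_3 (a point): centre of the floor of one crate cell, at x -46 mm, y +0 mm of the crate, 8 mm above the counter; axes as the crate's
- cell_4 (a point): centre of the floor of one crate cell, at x +46 mm, y +0 mm of the crate, 8 mm above the counter; axes as the crate's
- cell_5 (a point): centre of the floor of one crate cell, at x -46 mm, y -92 mm of the crate, 8 mm above the counter; axes as the crate's
- cell_6 (a point): centre of the floor of one crate cell, at x +46 mm, y -92 mm of the crate, 8 mm above the counter; axes as the crate's
- mill_light: turned wooden pepper mill, light wood, upright, round about z, 140 mm tall, 0.26 kg. Origin at the centre of its underside, z up. Foot 54 mm across (to 26 mm high), waist 42 mm, head a plain cylinder 48 mm across from 92 to 122 mm high (grip here), then a dome and a 14 mm steel button on top. At the start it stands on the counter, to be packed.
- mill_dark: turned wooden pepper mill, dark wood, upright, round about z, 140 mm tall, 0.26 kg. Origin at the centre of its underside, z up. Foot 54 mm across (to 26 mm high), waist 42 mm, head a plain cylinder 48 mm across from 92 to 122 mm high (grip here), then a dome and a 14 mm steel button on top. At the start it stands on the counter, to be packed.
- mould_large: copper mould, the largest of three: open cup, slight taper, mouth up, round about z. Rim 68 mm across, base 58 mm, 68 mm high, walls 3 mm, floor 5 mm thick. Origin: centre of its underside, z up. 0.17 kg. It already stands in a crate cell (its rim 6 mm above the crate's walls) and stays there.
- mould_medium: copper mould, the middle one of three: open cup, slight taper, mouth up, round about z. Rim 53 mm across, base 44 mm, 67 mm high, walls 3 mm, floor 5 mm thick. Origin: centre of its underside, z up. 0.12 kg. Starts on the counter. Seated in the large mould, its underside is 5 mm and its rim 4 mm above the large one's, play 4 mm all round: grip close under its rim, it may slip the last 10 mm.
- mould_small: copper mould, the smallest of three: open cup, slight taper, mouth up, round about z. Rim 39 mm across, base 31 mm, 66 mm high, walls 3 mm, floor 5 mm thick. Origin: centre of its underside, z up. 0.08 kg. Starts on the counter. Seated in the medium mould, its underside is 5 mm and its rim 4 mm above the medium one's, play 4 mm all round: grip close under its rim, it may slip the last 10 mm.
- packed_mill_1: turned wooden pepper mill, light wood, upright, round about z, 140 mm tall, 0.26 kg. Origin at the centre of its underside, z up. Foot 54 mm across (to 26 mm high), waist 42 mm, head a plain cylinder 48 mm across from 92 to 122 mm high (grip here), then a dome and a 14 mm steel button on top. Already packed in a crate cell: leave it.
- packed_mill_2: turned wooden pepper mill, dark wood, upright, round about z, 140 mm tall, 0.26 kg. Origin at the centre of its underside, z up. Foot 54 mm across (to 26 mm high), waist 42 mm, head a plain cylinder 48 mm across from 92 to 122 mm high (grip here), then a dome and a 14 mm steel button on top. Already packed in a crate cell: leave it.
- knife_tin: long open metal tin of knives, 270 mm by 110 mm, 65 mm high, on the counter at the robot's far left. Origin at the centre of its underside. 1.4 kg. Leave it.
- tape_roll: roll of packing tape lying flat on the counter, 96 mm across, 48 mm high, open in the middle. Origin at the centre of its underside. Leave it.
Mind the look-alikes: they are no part of the job. Leave any purple look-alike of the mill_dark alone.

How it is judged:
By the outcome, as a careful person would: the job done as asked, in the order asked, and still so for the second after the job is handed in, with the robot touching nothing.
It also fails if it takes over 70 s, if anything falls off the work surface, if the arm or the gripper's body presses on something with over 40 N, if the wrist force passes 120 N, or if a joint passes its speed limit or range.

ROBOT

A 6-joint arm with a two-finger parallel gripper is mounted at the origin on the work surface. World frame = base frame: x ahead of the robot, y to its left, z up, the work surface at z = 0. Lengths are in m, angles in rad, forces in N, time in s.
With the tool pointing down it reaches from about 0.375 to 0.975 m from the base axis. Payload 3.8 kg.
Tool frame: the origin (TCP) lies at the very end of the fingers, on their centre line; the grasp point (between the pads) lies 19 mm behind it; z points along the fingers, y is the line along which they close (so a half turn about z gives the same grasp; the last joint's range is limited). The gripper opens to 85 mm and grips with 20 to 120 N. Pads are 22 mm wide; open, the fingers measure 114 mm over their backs; the gripper's body (76 mm by 85 mm) begins 54 mm behind the grasp point. The pads swing forward as they close: fully open they stand 13 mm farther back than shut.
Start: joints at [-1.374, 0.264, 1.604, -0, 1.274, -0.037], TCP at [0.156, -0.657, 0.231] pointing down, gripper open.
Joint ranges: [-2.63, 2.63], [-0.94, 2.18], [0.31, 2.57], [-1.31, 4.45], [0, 2.66], [-2.55, 2.55]. Speed limits (rad/s): [2.57, 2.57, 3.14, 3.14, 3.14, 3.14].

INTERFACE

Orientations are given as a rotation vector (axis times angle).
In Python, from rig import sense, get_image, get_calibration, hand_in, look_for, masks_of, landmark_of gives the robot as it stands.
- The arm moves only by the tool step_arm, never from a script. Its argument "deltas" is one flat list of numbers, 7 for each row, row after row: the turn, a rotation vector about the tool's x, y, z normalised to -1 to 1, where 1 is 0.15 rad, then the shift along the tool's x, y, z normalised to -1 to 1, where 1 is 0.03 m, then the opening, from -1 (shut) to 1 (fully open). A call has 1 to 20 rows; each row shifts and turns the commanded pose from where the row before left it, along the tool's axes as they then stand; what a row does not reach is not made up. A row lasts 1/10 s, in which the tool goes at most 50 mm and 8.59 degrees, less where a joint would pass 70% of its speed; a pose out of reach is approached as far as the arm can. A call with a number of a shift or a turn outside -1 to 1 is refused whole. A call with a gripper value outside its range is refused whole. The fingers move at their own pace and stop on an object; the grip force is fixed at half the most. Time passes only in rows, so rows that do not move let the fingers close. It gives the time, the measured TCP pose, the force, the opening and the grip force at its end, in the units of the state.
- sense(): the state, without advancing time (a new reading comes with each control period).
- get_image(name): name is "scene" or "side" or "wrist"; returns the picture (384x512x3 uint8, red, green, blue); there is no depth.
- get_calibration(name): a dict with "fx", "fy", "cx", "cy" (pixels), "dist_coeffs" ([k1, k2, p1, p2, k3] as OpenCV has them; the pictures are not rectified), "camera_from_world" (4x4, takes a point from world to camera coordinates); the wrist camera has in their place "mount" (4x4, takes a point from camera to tool coordinates, whose origin is the TCP and whose axes are the flange's). Camera axes: x right, y up, looking along -z (the intrinsics and any distortion apply to the point x, -y, -z); pixel columns grow to the right and rows downward; lengths in m; the calibration is good to about 2 mm. A picture is of the moment at which its call begins: read the wrist's pose just before it. get_calibration takes no time and is no camera call.
- hand_in(): hands the job in; it is judged then, once.
Trained networks look in the newest picture that a camera, given by its name, has taken for a name from the list of things; names that differ only in an ending like _2 or _b are one class to them, and where a whole thing is asked for, a point or a joint stands for the part that bears it (a point fixed in the world has none). Each returns a list of dicts, best first, with "conf" (0 to 1); they miss things now and then, are a little off and sometimes report something else, mostly with a low value. They report only what shows in the picture. A call takes as long as a camera call. They do not tell look-alikes from the thing itself.
- look_for(camera, target): "point" ([x, y, z] in m, in world coordinates, good to about 4 mm: the middle of the surface that is visible of it).
- masks_of(camera, target): "region" (384x512 bool, what is visible of it).
- landmark_of(camera, target): "point" ([x, y, z] in m, in world coordinates, good to about 4 mm: a listed point, or the origin of a listed thing).
The state is a dict: "time_s": time; "qpos": joint angles; "joint_velocities": joint speeds; "joint_efforts": joint torques, N m; "tool_pos": TCP position; "orientation": TCP orientation; "wrist_force": force on the tool from outside, world axes, zero at the start; "ft_torque": the same for the moment, N m; "width": finger opening in m; "grip_force": force on a finger pad.
Only numpy, scipy, OpenCV 4.12 (cv2) and the standard library are available. Lean on these libraries where they do the work, as an engineer would, in place of code of your own. Each camera call takes 0.05 s, during which the arm holds its last target. There are 200 camera calls.

## Working session

There is one attempt and no reset: what is moved stays moved. The work goes in short steps, Python scripts to look and compute and a tool call to move; the robot and the scene stay as the last step left them, time stands still between calls to the robot, and variables do not carry over. Pictures are saved under pics/ and viewed, at most 10 in all, crops included, and the job is handed in when it is done.

Besides the shell and the picture viewer there is one more tool, called after "Call:" in YAML: its name, and indented under it one key for each argument. step_arm: Moves the arm, as the interface text tells. Scaled input: -1 to 1 covers 0.03 m each way for a shift and 0.15 rad each way for a turn. Its arguments: {"type":"object","properties":{"deltas":{"type":"array"}},"required":["deltas"]}

```bash
mkdir -p pics; cat > h.py <<'E'
from rig import *
import numpy as np, cv2
from scipy.spatial.transform import Rotation as R
def save(cam,name):
    im=get_image(cam); cv2.imwrite('pics/'+name,im[:,:,::-1]); return im
E
python3 - <<'E'
from h import *
s=sense(); print(s['time_s'],s['tool_pos'],s['orientation'],s['width'])
a=save('scene','a.png'); b=save('side','b.png')
np.set_printoptions(precision=4,suppress=True)
for c in ['scene','side']:
    k=get_calibration(c); print(c,np.linalg.inv(k['camera_from_world'])[:3,3],k['dist_coeffs'])
    for t in ['crate','cell_1','cell_2','cell_5','cell_6','mill_light','mill_dark','mould_large','mould_medium','mould_small','knife_tin','tape_roll']:
        for r in landmark_of(c,t): print(t,np.round(r['point'],3),round(r['conf'],2))
print(get_calibration('wrist')['mount'])
E
```

```text
0.0 [ 0.15622997 -0.65592343  0.22995067] [-3.11793997e+00 -3.66083947e-01  2.53109902e-04] 0.08559819932034096
scene [1.0779 0.6085 0.8756] [-0.1459  0.      0.      0.      0.    ]
crate [ 0.538 -0.202 -0.002] 0.87
cell_1 [ 0.475 -0.112  0.008] 0.89
cell_1 [ 0.584 -0.187  0.01 ] 0.76
cell_1 [ 0.563 -0.102  0.01 ] 0.75
cell_1 [ 0.494 -0.208  0.008] 0.75
cell_1 [ 0.601 -0.282  0.012] 0.64
cell_1 [ 0.504 -0.295  0.008] 0.63
cell_2 [ 0.475 -0.112  0.008] 0.89
cell_2 [ 0.584 -0.187  0.01 ] 0.76
cell_2 [ 0.563 -0.102  0.01 ] 0.75
cell_2 [ 0.494 -0.208  0.008] 0.75
cell_2 [ 0.601 -0.282  0.012] 0.64
cell_2 [ 0.504 -0.295  0.008] 0.63
cell_5 [ 0.475 -0.112  0.008] 0.89
cell_5 [ 0.584 -0.187  0.01 ] 0.76
cell_5 [ 0.563 -0.102  0.01 ] 0.75
cell_5 [ 0.494 -0.208  0.008] 0.75
cell_5 [ 0.601 -0.282  0.012] 0.64
cell_5 [ 0.504 -0.295  0.008] 0.63
cell_6 [ 0.475 -0.112  0.008] 0.89
cell_6 [ 0.584 -0.187  0.01 ] 0.76
cell_6 [ 0.563 -0.102  0.01 ] 0.75
cell_6 [ 0.494 -0.208  0.008] 0.75
cell_6 [ 0.601 -0.282  0.012] 0.64
cell_6 [ 0.504 -0.295  0.008] 0.63
mill_light [ 0.595  0.106 -0.003] 0.71
mill
[... 833 characters left out ...]
6 [ 0.494 -0.203  0.014] 0.91
cell_6 [ 0.565 -0.1    0.007] 0.78
cell_6 [ 0.511 -0.296  0.007] 0.66
cell_6 [ 0.601 -0.279  0.012] 0.57
mill_light [ 0.589  0.106 -0.003] 0.94
mill_light [ 0.756  0.067 -0.003] 0.43
mill_dark [ 0.362  0.235 -0.002] 0.73
mill_dark [ 0.463  0.264 -0.003] 0.64
mould_large [ 0.474 -0.123  0.006] 0.7
mould_medium [ 0.467  0.13  -0.   ] 0.93
mould_medium [ 0.579 -0.189  0.008] 0.48
mould_small [0.626 0.26  0.003] 0.75
knife_tin [ 0.592  0.469 -0.   ] 0.76
knife_tin [ 0.506 -0.293  0.004] 0.31
tape_roll [ 0.754  0.068 -0.003] 0.8
[[ 0.      0.945   0.3272  0.084 ]
 [ 1.      0.     -0.0002  0.0002]
 [-0.0002  0.3272 -0.945  -0.1419]
 [ 0.      0.      0.      1.    ]]
```

View pics/a.png

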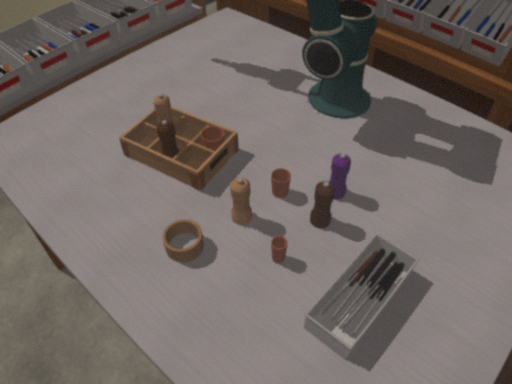

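View pics/b.png

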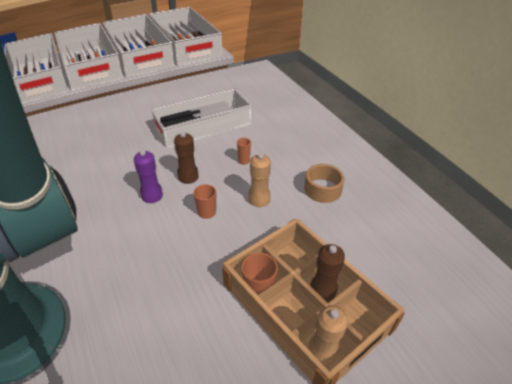

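```bash
cat >> h.py <<'E'
from scipy.optimize import minimize
def project(c,P,T=None):
    k=get_calibration(c); T=np.array(k['camera_from_world']) if T is None else T
    p=P@T[:3,:3].T+T[:3,3]; p=p*[1,-1,-1]
    K=np.array([[k['fx'],0,k['cx']],[0,k['fy'],k['cy']],[0,0,1]])
    return cv2.projectPoints(p.reshape(-1,1,3),np.zeros(3),np.zeros(3),K,np.array(k['dist_coeffs']))[0].reshape(-1,2)
def wristT():
    s=sense(); W=np.eye(4); W[:3,:3]=R.from_rotvec(s['orientation']).as_matrix(); W[:3,3]=s['tool_pos']
    return np.linalg.inv(W@np.array(get_calibration('wrist')['mount']))
a=np.linspace(0,2*np.pi,48)
def sil(c,prof,x,y,T=None,S=4):
    m=np.zeros((384*S,512*S),np.uint8)
    r=[project(c,np.c_[x+d/2*np.cos(a),y+d/2*np.sin(a),np.full(48,z)],T) for d,z in prof]
    for u,v in zip(r[:-1],r[1:]):
        cv2.fillConvexPoly(m,cv2.convexHull(((np.r_[u,v]+.5)*S).astype(np.int32)),255)
    return cv2.resize(m,(512,384),interpolation=cv2.INTER_AREA)/255.
def fit(prof,x0,obs):  # obs: list of (cam,mask,T)
    f=lambda p:np.mean([np.abs(sil(c,prof,*p,T)-m).sum()/m.sum() for c,m,T in obs])
    return min((minimize(f,np.array(x0)+d,method='Nelder-Mead',options=dict(xatol=2e-4,fatol=1e-4,initial_simplex=np.array(x0)+d+np.array([[0,0],[.008,0],[0,.008]]))) for d in ([0,0],)),key=lambda r:r.fun)
MILL=[(.054,0),(.054,.026),(.042,.055),(.048,.092),(.048,.122),(.014,.134),(.014,.140)]
def mould(b,t,h,z=0): return [(b,z),(t,z+h)]
def pick(c,t,x0,z):
    u=project(c,np.array([[*x0,z]]))[0]
    best=None
    for r in masks_of(c,t):
        m=r['region']; ys,xs=np.nonzero(m)
        d=np.hypot(xs.mean()-u[0],ys.mean()-u[1])
        if best is None or d<best[0]: best=(d,m.astype(float))
    return best
E
cat > m.py <<'E'
from h import *
np.set_printoptions(precision=4,suppress=True)
for c in('scene','side'): get_image(c)
things={'mill_light':(MILL,(.592,.106),.07),'mill_dark':(MILL,(.464,.266),.07),'mould_medium':(mould(.044,.053,.067),(.463,.128),.035),
'mould_small':(mould(.031,.039,.066),(.625,.257),.035),'mould_large':([(.0675,.071),(.068,.076)],(.475,-.116),.076)}
for t,(p,x0,z) in things.items():
    obs=[]
    for c in('scene','side'):
        b=pick(c,t,x0,z)
        if b is None or b[0]>12: print(t,c,'none',b and b[0]); continue
        obs.append((c,b[1],None)); r=fit(p,x0,obs[-1:]); print(t,c,r.x,round(r.fun,3))
    if obs: r=fit(p,x0,obs); print(t,'BOTH',r.x,round(r.fun,3))
A={1:[(.475,-.112)],2:[(.563,-.102),(.565,-.1)],3:[(.494,-.208),(.494,-.203)],4:[(.584,-.187)],5:[(.504,-.295),(.511,-.296)],6:[(.601,-.282),(.601,-.279)]}
L={1:(-.046,.092),2:(.046,.092),3:(-.046,0),4:(.046,0),5:(-.046,-.092),6:(.046,-.092)}
P=np.array([L[k] for k in A for _ in A[k]]);Q=np.array([q for k in A for q in A[k]])
Rr,_=R.align_vectors(np.c_[Q-Q.mean(0),0*Q[:,0]],np.c_[P-P.mean(0),0*P[:,0]]);
t=Q.mean(0)-(Rr.as_matrix()[:2,:2]@P.mean(0)); print('crate',t,Rr.as_rotvec()[2])
for k in L: print(k,t+Rr.as_matrix()[:2,:2]@L[k])
E
python3 m.py
```

```text
mill_light scene [0.5918 0.1061] 0.068
mill_light side [0.5947 0.1066] 0.084
mill_light BOTH [0.593 0.106] 0.092
mill_dark scene [0.4646 0.2645] 0.053
mill_dark side [0.4682 0.2677] 0.131
mill_dark BOTH [0.466  0.2648] 0.106
mould_medium scene [0.4608 0.1249] 0.042
mould_medium side [0.4634 0.125 ] 0.047
mould_medium BOTH [0.462  0.1251] 0.062
mould_small scene [0.6246 0.2589] 0.087
mould_small side [0.627  0.2572] 0.082
mould_small BOTH [0.6268 0.2589] 0.104
mould_large scene [ 0.4807 -0.1113] 0.272
mould_large side [ 0.47   -0.1267] 0.185
mould_large BOTH [ 0.4721 -0.1225] 0.313
crate [ 0.5375 -0.1974] 0.18250381659514417
1 [ 0.4756 -0.1152]
2 [ 0.5661 -0.0985]
3 [ 0.4923 -0.2057]
4 [ 0.5828 -0.189 ]
5 [ 0.509  -0.2962]
6 [ 0.5995 -0.2795]
```

Call:
step_arm:
  deltas: [0,0,0,0.5,-0.5,0,1,0,0,0,0.95,-1,0,1,0,0,0,0.95,-1,0,1,0,0,0,0.95,-1,0,1,0,0,0,0.95,-1,0,1,0,0,0,0.95,-1,0,1,0,0,0,0.95,-1,0,1,0,0,0,0.95,-1,0,1,0,0,0,0.95,-1,0,1,0,0,0,0.95,-1,0,1,0,0,0,0.95,-1,0,1,0,0,0,0.95,-1,0,1,0,0,0,0.95,-1,0,1,0,0,0,0.95,-1,0,1,0,0,0,0.95,-1,0,1,0,0,0,0.95,-1,0,1,0,0,0,0.95,-1,0,1,0,0,0,0.95,-1,0,1,0,0,0,0.95,-1,0,1,0,0,0,0.95,-1,0,1]

```text
time_s: 3.9
tool_pos: [0.5629, 0.0431, 0.2316]
orientation: [3.12, 0.367, 0.001]
wrist_force: [-0.2, -0.6, -0.7]
width: 0.0854
grip_force: 0.0
```

```bash
cat > g.py <<'E'
import sys
from h import *
def go(x,y,z,yaw=None):
    s=sense(); M=R.from_rotvec(s['orientation']); d=M.inv().apply(np.array([x,y,z])-s['tool_pos'])/.03
    X=M.as_matrix()[:,0]; t='' if yaw is None else f' turnz {-(yaw-np.arctan2(X[1],X[0]))/.15:.2f}'
    e=M.as_matrix()[:,2]
    print('t',round(s['time_s'],2),'pos',np.round(s['tool_pos'],4),'yaw',round(np.arctan2(X[1],X[0]),3),'z',np.round(e,3),'w',round(s['width'],4),'F',np.round(s['wrist_force'],1),'grip',round(s['grip_force'],1),'units',np.round(d,2),t)
if __name__=='__main__': go(*map(float,sys.argv[1:]))
E
python3 g.py .593 .106 .2 .18
```

```text
t 3.9 pos [0.5629 0.0431 0.2316] yaw 0.234 z [ 0.001 -0.    -1.   ] w 0.0854 F [-0.2 -0.6 -0.7] grip 0.0 units [ 1.46 -1.81  1.05]  turnz 0.36
```

Call:
step_arm:
  deltas: [0,0,0,0.5,-0.6,0.2,1,0,0,0,0.5,-0.6,0.4,1,0,0,0,0.46,-0.6,0.45,1,0,0,0.36,0,0,0.5,1,0,0,0,0,0,0.7,1,0,0,0,0,0,0.7,1,0,0,0,0,0,0.7,1,0,0,0,0,0,0.7,1,0,0,0,0,0,0.4,1,0,0,0,0,0,0,1,0,0,0,0,0,0,1]

```text
time_s: 5.0
tool_pos: [0.5927, 0.1041, 0.0893]
orientation: [-3.129, -0.282, -0.001]
wrist_force: [0.6, -0.2, 0.2]
width: 0.0854
grip_force: 0.0
```

```bash
python3 g.py .593 .106 .086 .18; python3 -c "
from h import *
save('wrist','c.png')"
```

```text
t 5.0 pos [0.5927 0.1041 0.0893] yaw 0.18 z [ 0.  0. -1.] w 0.0854 F [ 0.6 -0.2  0.2] grip 0.0 units [ 0.02 -0.06  0.11]  turnz -0.00
```

View pics/c.png

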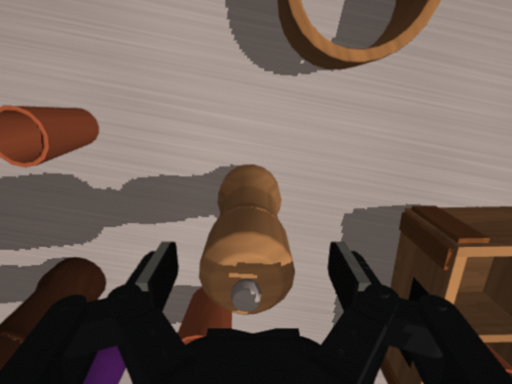

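The wrist view shows the light mill at (248, 270), centred between the fingertips at columns 175 and 333, so I close the gripper.

Call:
step_arm:
  deltas: [0,0,0,0,0,0.1,-1,0,0,0,0,0,0,-1,0,0,0,0,0,0,-1,0,0,0,0,0,0,-1,0,0,0,0,0,0,-1,0,0,0,0,0,0,-1,0,0,0,0,0,0,-1,0,0,0,0,0,0,-1]

```text
time_s: 5.85
tool_pos: [0.5929, 0.1045, 0.0867]
orientation: [-3.128, -0.282, -0.002]
wrist_force: [-0.2, 2.7, 5.9]
width: 0.0463
grip_force: 61.4
```

```bash
python3 g.py .599 -.2795 .265 .18
```

```text
t 5.85 pos [0.5929 0.1045 0.0867] yaw 0.18 z [ 0.001  0.001 -1.   ] w 0.0463 F [-0.2  2.7  5.9] grip 61.4 units [-2.08 12.63 -5.95]  turnz -0.00
```

Call:
step_arm:
  deltas: [0,0,0,0,0,-0.3,-1,0,0,0,0,0,-0.7,-1,0,0,0,0,0,-1,-1,0,0,0,0,0,-1,-1,0,0,0,0,0,-1,-1,0,0,0,0,0.3,-1,-1,0,0,0,-0.16,0.7,-0.9,-1,0,0,0,-0.16,0.97,0,-1,0,0,0,-0.16,0.97,0,-1,0,0,0,-0.16,0.97,0,-1,0,0,0,-0.16,0.97,0,-1,0,0,0,-0.16,0.97,0,-1,0,0,0,-0.16,0.97,0,-1,0,0,0,-0.16,0.97,0,-1,0,0,0,-0.16,0.97,0,-1,0,0,0,-0.16,0.97,0,-1,0,0,0,-0.16,0.97,0,-1,0,0,0,-0.16,0.97,0,-1,0,0,0,-0.16,0.97,0,-1,0,0,0,0,0,0,-1]

```text
time_s: 7.85
tool_pos: [0.5973, -0.2842, 0.2612]
orientation: [3.128, 0.276, -0.005]
wrist_force: [-0.3, -0.1, -3.1]
width: 0.0468
grip_force: 62.5
```

```bash
python3 g.py .600 -.2805 .0965 .18; python3 -c "
from h import *
save('wrist','d.png')"
```

```text
t 7.85 pos [ 0.5973 -0.2842  0.2612] yaw 0.176 z [-0.003 -0.002 -1.   ] w 0.0468 F [-0.3 -0.1 -3.1] grip 62.5 units [ 0.13 -0.11  5.49]  turnz -0.02
```

View pics/d.png

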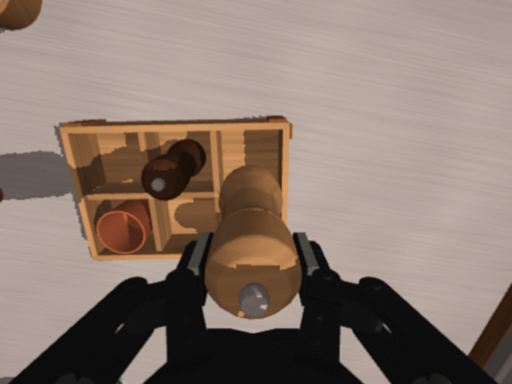

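The wrist view shows the mill hanging over cell 6, with the large mould's rim at (122, 231), the dark packed mill at (165, 175) and crate corners near (61, 126) and (291, 124). I'll check the crate and rim predictions against these.

```bash
python3 - <<'E'
from h import *
T=wristT(); th=.1825; M=np.array([[np.cos(th),-np.sin(th)],[np.sin(th),np.cos(th)]]); c=np.array([.5375,-.1974])
for p in [(.096,.142),(.096,-.142),(-.096,.142)]:
    print(p,project('wrist',np.array([[*(c+M@p),.07]]),T)[0])
get_image('wrist')
for r in masks_of('wrist','mould_large')[:3]:
    m=r['region'].astype(float); ys,xs=np.nonzero(m); print(r['conf'],xs.mean(),ys.mean(),xs.min(),xs.max(),ys.min(),ys.max())
    if abs(xs.mean()-122)<20:
        f=fit([(.0675,.071),(.068,.076)],(.4756,-.1152),[('wrist',m,T)]); print(f.x,f.fun)
q=project('wrist',np.c_[.4756+.034*np.cos(a),-.1152+.034*np.sin(a),np.full(48,.076)],T);print(q.min(0),q.max(0))
E
```

```text
(0.096, 0.142) [ 60.16772974 124.98875222]
(0.096, -0.142) [291.47944102 123.50195037]
(-0.096, 0.142) [ 92.11033596 258.91381086]
0.72 126.66965085049239 225.68218442256043 98 152 198 252
[ 0.47616041 -0.12239156] 0.2307844892657152
[ 93.17527309 207.66119754] [142.87068931 251.60092258]
```

Call:
step_arm:
  deltas: [0,0,0,0.1,-0.1,0.6,-1,0,0,0,0,0,0.8,-1,0,0,0,0,0,0.8,-1,0,0,0,0,0,0.8,-1,0,0,0,0,0,0.8,-1,0,0,0,0,0,0.7,-1,0,0,0,0,0,0.4,-1,0,0,0,0,0,0,-1]

```text
time_s: 8.8
tool_pos: [0.5994, -0.2749, 0.1131]
orientation: [-3.126, -0.284, 0.007]
wrist_force: [-1.0, 0.5, -3.3]
width: 0.0466
grip_force: 62.6
```

```bash
python3 g.py .600 -.2805 .0965 .18
```

```text
t 8.8 pos [ 0.5994 -0.2749  0.1131] yaw 0.181 z [-0.005  0.002 -1.   ] w 0.0466 F [-1.   0.5 -3.3] grip 62.6 units [-0.01  0.19  0.55]  turnz 0.01
```

Call:
step_arm:
  deltas: [0,0,0,0,0.12,0.2,-1,0,0,0,0,0,0.2,-1,0,0,0,0,0,0.08,-1,0,0,0,0,0,0.05,-1,0,0,0,0,0,0,-1]

```text
time_s: 9.3
tool_pos: [0.6018, -0.2803, 0.1]
orientation: [3.129, 0.282, 0.0]
wrist_force: [-0.6, -0.6, -2.7]
width: 0.0472
grip_force: 62.6
```

```bash
python3 g.py .600 -.2805 .0945 .18
```

```text
t 9.3 pos [ 0.6018 -0.2803  0.1   ] yaw 0.18 z [ 0. -0. -1.] w 0.0472 F [-0.6 -0.6 -2.7] grip 62.6 units [-0.06 -0.    0.18]  turnz -0.00
```

Call:
step_arm:
  deltas: [0,0,0,0,0,0.06,-1,0,0,0,0,0,0.06,-1,0,0,0,0,0,0.04,-1,0,0,0,0,0,0,-1]

```text
time_s: 9.7
tool_pos: [0.6017, -0.2802, 0.095]
orientation: [-3.129, -0.282, 0.0]
wrist_force: [1.0, -0.1, -3.8]
width: 0.0465
grip_force: 62.8
```

Call:
step_arm:
  deltas: [0,0,0,0,0,0.04,-1,0,0,0,0,0,0.03,-1,0,0,0,0,0,0,-1]

```text
time_s: 10.0
tool_pos: [0.6024, -0.2802, 0.0948]
orientation: [3.129, 0.282, 0.002]
wrist_force: [-3.4, 2.6, 5.2]
width: 0.0466
grip_force: 63.5
```

Call:
step_arm:
  deltas: [0,0,0,0,0,0,0,0,0,0,0,0,0,0.5,0,0,0,0,0,0,0.5,0,0,0,0,0,0,0.5,0,0,0,0,0,-0.3,0.5,0,0,0,0,0,-0.7,0.5,0,0,0,0,0,-1,0.5,0,0,0,0,0,-1,0.5,0,0,0,0,0,-1,0.5,0,0,0,-0.06,-0.5,-0.5,1,0,0,0,-0.06,-1,0,1,0,0,0,-0.06,-1,0,1,0,0,0,-0.06,-1,0,1,0,0,0,-0.06,-1,0,1,0,0,0,-0.06,-1,0,1,0,0,0,-0.06,-1,0,1,0,0,0,-0.06,-1,0,1,0,0,0,-0.06,-1,0,1,0,0,0,-0.06,-1,0,1,0,0,0,-0.06,-1,0,1]

```text
time_s: 12.0
tool_pos: [0.5244, 0.028, 0.2275]
orientation: [-3.128, -0.282, 0.001]
wrist_force: [0.4, -0.2, 1.3]
width: 0.0854
grip_force: 0.0
```

```bash
python3 g.py .466 .265 .21 .18
```

```text
t 12.0 pos [0.5244 0.028  0.2275] yaw 0.18 z [-0.001  0.    -1.   ] w 0.0854 F [ 0.4 -0.2  1.3] grip 0.0 units [-0.5  -8.12  0.59]  turnz -0.00
```

Call:
step_arm:
  deltas: [0,0,0,-0.06,-0.9,0,1,0,0,0,-0.06,-0.9,0,1,0,0,0,-0.06,-0.9,0,1,0,0,0,-0.06,-0.9,0,1,0,0,0,-0.06,-0.9,0,1,0,0,0,-0.06,-0.9,0,1,0,0,0,-0.06,-0.9,0,1,0,0,0,-0.06,-0.9,0.2,1,0,0,0,-0.02,-0.9,0.4,1,0,0,0,0,0,0,1,0,0,0,0,0,0,1]

```text
time_s: 13.1
tool_pos: [0.4664, 0.2627, 0.2093]
orientation: [3.128, 0.285, -0.003]
wrist_force: [0.7, 0.3, -1.0]
width: 0.0854
grip_force: 0.0
```

```bash
python3 - <<'E'
from h import *
import g
T=wristT(); save('wrist','e.png'); g.go(.466,.265,.086,.18)
u=project('wrist',np.array([[.466,.265,.14]]),T)[0]; print('pred button',u)
for r in masks_of('wrist','mill_dark'):
    m=r['region']; ys,xs=np.nonzero(m); print(r['conf'],xs.mean(),ys.mean())
    if abs(xs.mean()-u[0])<60: f=fit(MILL,(.466,.265),[('wrist',m.astype(float),T)]); print(f.x,f.fun)
E
```

```text
t 13.15 pos [0.4671 0.2623 0.2098] yaw 0.181 z [-0.001 -0.001 -1.   ] w 0.0855 F [ 0.5 -0.5 -0.4] grip 0.0 units [-0.02 -0.1   4.13]  turnz 0.00
pred button [249.58283641 200.73320708]
0.92 251.02737802737803 180.00912600912602
[0.46815453 0.26450152] 0.07192341309988368
0.67 256.29901960784315 264.23682598039215
[0.52948682 0.27500012] 1.8203839869281047
```

View pics/e.png

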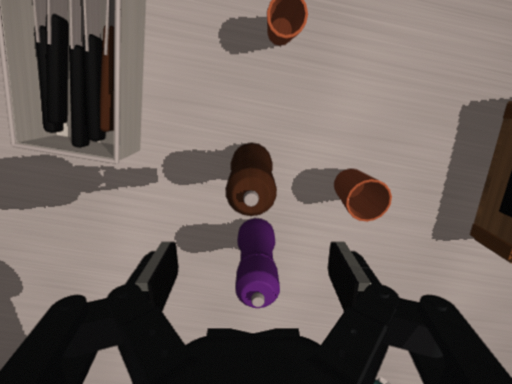

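The real dark mill's button is at (251, 198), 3 px from the prediction; the purple look-alike is behind it at (258, 270). I descend and grip.

Call:
step_arm:
  deltas: [0,0,0,0,-0.06,0.6,1,0,0,0,0,0,0.9,1,0,0,0,0,0,0.9,1,0,0,0,0,0,0.9,1,0,0,0,0,0,0.6,1,0,0,0,0,0,0.2,1,0,0,0,0,0,0,1,0,0,0,0,0,0,-1,0,0,0,0,0,0,-1,0,0,0,0,0,0,-1,0,0,0,0,0,0,-1,0,0,0,0,0,0,-1,0,0,0,0,0,0,-1,0,0,0,0,0,0,-1]

```text
time_s: 14.6
tool_pos: [0.4689, 0.2651, 0.0888]
orientation: [-3.128, -0.282, -0.005]
wrist_force: [0.3, 0.2, 6.0]
width: 0.0468
grip_force: 62.3
```

```bash
python3 g.py .566 -.0985 .22 .18
```

```text
t 14.6 pos [0.4689 0.2651 0.0888] yaw 0.18 z [ 0.003  0.001 -1.   ] w 0.0468 F [0.3 0.2 6. ] grip 62.3 units [ 1.03 12.5  -4.38]  turnz 0.00
```

Call:
step_arm:
  deltas: [0,0,0,0,0,-0.3,-1,0,0,0,0,0,-0.7,-1,0,0,0,0,0,-1,-1,0,0,0,0,0,-1,-1,0,0,0,0.08,0.3,-0.9,-1,0,0,0,0.08,0.7,-0.5,-1,0,0,0,0.08,0.96,0,-1,0,0,0,0.08,0.96,0,-1,0,0,0,0.08,0.96,0,-1,0,0,0,0.08,0.96,0,-1,0,0,0,0.08,0.96,0,-1,0,0,0,0.08,0.96,0,-1,0,0,0,0.08,0.96,0,-1,0,0,0,0.08,0.96,0,-1,0,0,0,0.08,0.96,0,-1,0,0,0,0.08,0.96,0,-1,0,0,0,0.08,0.96,0,-1,0,0,0,0.05,0.9,0,-1,0,0,0,0,0,0,-1,0,0,0,0,0,0,-1]

```text
time_s: 16.6
tool_pos: [0.5656, -0.0978, 0.2182]
orientation: [-3.128, -0.28, 0.003]
wrist_force: [-0.3, 0.1, -2.1]
width: 0.0472
grip_force: 62.5
```

```bash
python3 - <<'E'
from h import *
import g
T=wristT(); save('wrist','f.png'); g.go(.566,-.0985,.103,.18)
th=.1825; M=np.array([[np.cos(th),-np.sin(th)],[np.sin(th),np.cos(th)]]); c=np.array([.5375,-.1974])
for p in [(.096,.142),(-.096,.142),(-.096,-.142),(.096,-.142)]: print(p,project('wrist',np.array([[*(c+M@p),.07]]),T)[0])
for xy in [(.474,-.121)]:
    q=project('wrist',np.c_[xy[0]+.034*np.cos(a),xy[1]+.034*np.sin(a),np.full(48,.076)],T);print(q.min(0),q.max(0))
E
```

```text
t 16.65 pos [ 0.5656 -0.0972  0.2183] yaw 0.179 z [-0.002  0.001 -1.   ] w 0.0466 F [ 0.3  0.3 -2.9] grip 62.5 units [0.01 0.05 3.84]  turnz -0.00
(0.096, 0.142) [206.5731996  130.04695456]
(-0.096, 0.142) [215.5564685  278.91278173]
(-0.096, -0.142) [431.92949399 278.07759082]
(0.096, -0.142) [470.78589299 129.17025439]
[230.28123096 225.1026252 ] [285.55683586 273.08796407]
```

View pics/f.png

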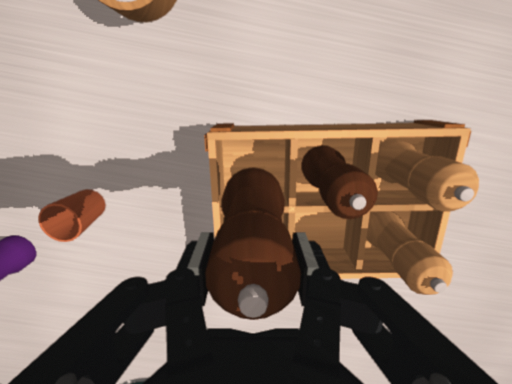

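The light mill stands in cell 6 (button at (465, 193)), and the held dark mill is over cell 2, so I lower it.

Call:
step_arm:
  deltas: [0,0,0,0,0.05,0.5,-1,0,0,0,0,0,0.8,-1,0,0,0,0,0,0.8,-1,0,0,0,0,0,0.8,-1,0,0,0,0,0,0.5,-1,0,0,0,0,0,0.25,-1,0,0,0,0,0,0.1,-1,0,0,0,0,0,0,-1,0,0,0,0,0,0,-1]

```text
time_s: 17.55
tool_pos: [0.5678, -0.0993, 0.1078]
orientation: [3.128, 0.282, 0.003]
wrist_force: [0.0, 0.7, -3.0]
width: 0.0471
grip_force: 62.5
```

Call:
step_arm:
  deltas: [0,0,0,0,0,0.12,-1,0,0,0,0,0,0.1,-1,0,0,0,0,0,0.07,-1,0,0,0,0,0,0.04,-1,0,0,0,0,0,0,-1]

```text
time_s: 18.05
tool_pos: [0.5669, -0.0991, 0.0968]
orientation: [-3.129, -0.282, -0.0]
wrist_force: [-1.3, -0.1, -0.8]
width: 0.0463
grip_force: 62.9
```

Force has begun to drop; one more small step.

Call:
step_arm:
  deltas: [0,0,0,0,0,0.04,-1,0,0,0,0,0,0,-1]

```text
time_s: 18.25
tool_pos: [0.5672, -0.0991, 0.0968]
orientation: [3.129, 0.282, 0.001]
wrist_force: [-3.2, 0.6, 6.5]
width: 0.0471
grip_force: 63.6
```

Call:
step_arm:
  deltas: [0,0,0,0,0,0,0,0,0,0,0,0,0,0.5,0,0,0,0,0,0,0.5,0,0,0,0,0,0,0.5,0,0,0,0,0,-0.3,0.5,0,0,0,0,0,-0.7,0.5,0,0,0,0,0,-1,0.5,0,0,0,0,0,-1,0.5,0,0,0,-0.2,0,-1,0.5,0,0,0,-0.7,-0.1,-0.7,1,0,0,0,-0.9,-0.1,-0.3,1,0,0,0,-1,-0.1,0,1,0,0,0,-1,-0.1,0,1,0,0,0,-0.8,0,0,1,0,0,0,0,0,0,1,0,0,0,0,0,0,1]

```text
time_s: 19.85
tool_pos: [0.4291, -0.1121, 0.2462]
orientation: [3.128, 0.281, 0.003]
wrist_force: [0.6, -0.4, -0.1]
width: 0.0856
grip_force: 0.0
```

```bash
python3 - <<'E'
from h import *
import g
T=wristT(); save('wrist','k.png'); g.go(.462,.125,.15,.18)
for xy in [(.474,-.121)]:
    q=project('wrist',np.c_[xy[0]+.034*np.cos(a),xy[1]+.034*np.sin(a),np.full(48,.076)],T);print(q.min(0),q.max(0))
for r in masks_of('wrist','mould_large')[:2]:
    ys,xs=np.nonzero(r['region']); print(r['conf'],xs.min(),xs.max(),ys.min(),ys.max())
    f=fit([(.0675,.072),(.068,.076)],(.474,-.121),[('wrist',r['region'].astype(float),T)]); print(f.x,f.fun)
E
```

```text
t 19.9 pos [ 0.4295 -0.1121  0.2461] yaw 0.18 z [ 0.002 -0.    -1.   ] w 0.0854 F [-0.3 -0.6 -0.2] grip 0.0 units [ 2.47 -7.58  3.2 ]  turnz -0.00
[237.45611431 104.18519446] [296.00914619 163.38717242]
0.68 238 294 107 163
[ 0.47220325 -0.12077549] 0.05065800924769753
0.58 311 398 5 78
[-0.05575   -0.0191875] 1.0
```

View pics/k.png

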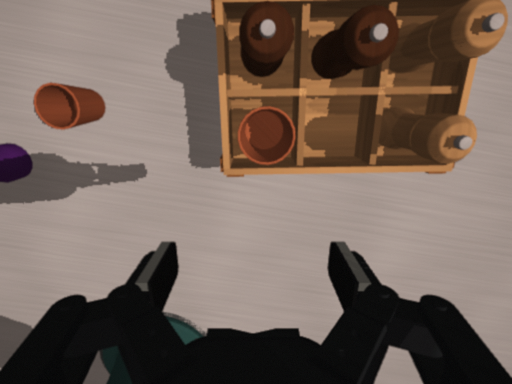

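The large mould's rim spans columns 238–295 and rows 107–164, which puts it at (0.4725, -0.1208); both mills stand in cells 2 and 6. Next, the medium mould.

Call:
step_arm:
  deltas: [0,0,0,0.1,-0.5,0,1,0,0,0,0.25,-0.9,0,1,0,0,0,0.25,-0.9,0,1,0,0,0,0.25,-0.9,0,1,0,0,0,0.25,-0.9,0,1,0,0,0,0.25,-0.9,0,1,0,0,0,0.25,-0.9,0,1,0,0,0,0.25,-0.9,0.2,1,0,0,0,0.25,-0.68,0.5,1,0,0,0,0.25,-0.1,0.7,1,0,0,0,0.12,0,0.3,1,0,0,0,0,0,0,1,0,0,0,0,0,0,1]

```text
time_s: 21.25
tool_pos: [0.4614, 0.1248, 0.1946]
orientation: [3.129, 0.281, -0.001]
wrist_force: [0.4, -0.7, 0.6]
width: 0.0853
grip_force: 0.0
```

```bash
python3 - <<'E'
from h import *
import g
T=wristT(); save('wrist','l.png'); g.go(.462,.125,.057,.18)
for r in masks_of('wrist','mould_medium')[:3]:
    ys,xs=np.nonzero(r['region']); print(r['conf'],xs.min(),xs.max(),ys.min(),ys.max())
    f=fit(mould(.044,.053,.067),(.462,.125),[('wrist',r['region'].astype(float),T)]); print(f.x,f.fun)
E
```

```text
t 21.3 pos [0.4616 0.1248 0.1951] yaw 0.179 z [ 0.001  0.    -1.   ] w 0.0856 F [0.6 0.8 0.3] grip 0.0 units [ 0.01 -0.01  4.6 ]  turnz -0.01
0.86 228 276 148 202
[0.46227312 0.12544296] 0.025607767284863654
0.64 388 511 63 248
[0.45671094 0.12373437] 1.1536093317584983
```

Call:
step_arm:
  deltas: [0,0,0,0,-0.02,0.5,1,0,0,0,0,0,0.9,1,0,0,0,0,0,0.9,1,0,0,0,0,0,0.9,1,0,0,0,0,0,0.8,1,0,0,0,0,0,0.5,1,0,0,0,0,0,0.2,1,0,0,0,0,0,0,1,0,0,0,0,0,0,1]

```text
time_s: 22.25
tool_pos: [0.4621, 0.1257, 0.0547]
orientation: [-3.129, -0.281, -0.003]
wrist_force: [0.1, 0.8, -0.5]
width: 0.0855
grip_force: 0.0
```

```bash
python3 g.py .462 .125 .053
```

```text
t 22.25 pos [0.4621 0.1257 0.0547] yaw 0.179 z [ 0.002  0.    -1.   ] w 0.0855 F [ 0.1  0.8 -0.5] grip 0.0 units [-0.01  0.02  0.06]
```

Call:
step_arm:
  deltas: [0,0,0,0,0.02,0.03,-1,0,0,0,0,0,0,-1,0,0,0,0,0,0,-1,0,0,0,0,0,0,-1,0,0,0,0,0,0,-1,0,0,0,0,0,0,-1,0,0,0,0,0,-0.2,-1,0,0,0,0,0,-0.5,-1,0,0,0,0,0,-0.8,-1,0,0,0,0,0,-1,-1,0,0,0,0,0,-1,-1,0,0,0,0,0,-1,-1,0,0,0,0,0,0,-1,0,0,0,0,0,0,-1]

```text
time_s: 23.65
tool_pos: [0.4613, 0.1251, 0.1879]
orientation: [-3.129, -0.282, -0.002]
wrist_force: [-1.0, 0.4, -2.5]
width: 0.0493
grip_force: 62.6
```

```bash
python3 - <<'E'
from h import *
import g
T=wristT(); save('wrist','n.png'); g.go(.4725,-.121,.19,.18)
s=sense(); z0=s['tool_pos'][2]-.054
for r in masks_of('wrist','mould_medium')[:1]:
    ys,xs=np.nonzero(r['region']); print(r['conf'],xs.min(),xs.max(),ys.min(),ys.max())
    for dz in (-.005,0,.005):
        f=fit(mould(.044,.053,.067,z0+dz),tuple(s['tool_pos'][:2]),[('wrist',r['region'].astype(float),T)]); print(dz,f.x-s['tool_pos'][:2],f.fun)
E
```

```text
t 23.7 pos [0.4602 0.1249 0.1865] yaw 0.18 z [-0.001 -0.    -1.   ] w 0.0494 F [-0.3 -0.5 -1.3] grip 62.6 units [-1.06  8.14 -0.11]  turnz -0.00
0.94 209 296 182 291
-0.005 [-0.00175693 -0.00049903] 0.049230882287328
0 [0.00103953 0.00028427] 0.03253941383808242
0.005 [0.00308846 0.00077977] 0.09563042456977436
```

View pics/n.png

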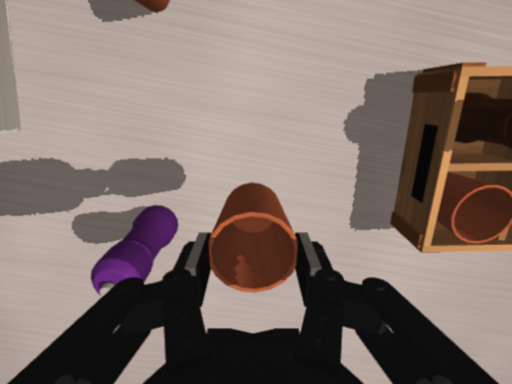

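The medium mould hangs level between the fingers, rim at (253, 252), about 1 mm off centre. Carrying it over the large mould.

Call:
step_arm:
  deltas: [0,0,0,-0.05,0.4,0,-1,0,0,0,-0.15,0.9,0,-1,0,0,0,-0.15,0.95,0,-1,0,0,0,-0.15,0.95,0,-1,0,0,0,-0.15,0.95,0,-1,0,0,0,-0.15,0.95,0,-1,0,0,0,-0.15,0.95,0,-1,0,0,0,-0.15,0.95,0,-1,0,0,0,0,0.75,0,-1,0,0,0,0,0.4,0,-1,0,0,0,0,0,0,-1,0,0,0,0,0,0,-1]

```text
time_s: 24.95
tool_pos: [0.4717, -0.1211, 0.1867]
orientation: [-3.128, -0.281, 0.002]
wrist_force: [-0.3, 0.4, -1.2]
width: 0.0491
grip_force: 62.7
```

```bash
python3 g.py .4715 -.121 .125 .18
```

```text
t 24.95 pos [ 0.4717 -0.1211  0.1867] yaw 0.179 z [-0.002  0.001 -1.   ] w 0.0491 F [-0.3  0.4 -1.2] grip 62.7 units [-0.   -0.    2.06]  turnz -0.01
```

Call:
step_arm:
  deltas: [0,0,0,0,0,0.5,-1,0,0,0,0,0,0.8,-1,0,0,0,0,0,0.6,-1,0,0,0,0,0,0.4,-1,0,0,0,0,0,0.3,-1,0,0,0,0,0,0.2,-1,0,0,0,0,0,0.1,-1,0,0,0,0,0,0,-1]

```text
time_s: 25.75
tool_pos: [0.4725, -0.1214, 0.1005]
orientation: [3.129, 0.282, 0.0]
wrist_force: [0.2, 0.5, -1.5]
width: 0.0494
grip_force: 62.7
```

```bash
python3 g.py .4715 -.121 .08 .18
```

```text
t 25.75 pos [ 0.4725 -0.1214  0.1005] yaw 0.18 z [ 0. -0. -1.] w 0.0494 F [ 0.2  0.5 -1.5] grip 62.7 units [-0.03 -0.02  0.68]  turnz -0.00
```

Call:
step_arm:
  deltas: [0,0,0,-0.03,0,0.2,-1,0,0,0,0,0,0.2,-1,0,0,0,0,0,0.15,-1,0,0,0,0,0,0.08,-1,0,0,0,0,0,0,-1]

```text
time_s: 26.25
tool_pos: [0.471, -0.1215, 0.081]
orientation: [-3.128, -0.282, 0.002]
wrist_force: [0.3, -0.6, -1.4]
width: 0.0494
grip_force: 62.7
```

Call:
step_arm:
  deltas: [0,0,0,0,0,0.05,-1,0,0,0,0,0,0.05,-1,0,0,0,0,0,0,-1]

```text
time_s: 26.55
tool_pos: [0.4713, -0.1216, 0.0785]
orientation: [-3.129, -0.282, 0.0]
wrist_force: [-0.5, -0.3, -1.7]
width: 0.0492
grip_force: 62.7
```

Call:
step_arm:
  deltas: [0,0,0,0,0,0.05,-1,0,0,0,0,0,0.03,-1,0,0,0,0,0,0,-1]

```text
time_s: 26.85
tool_pos: [0.4713, -0.1216, 0.076]
orientation: [-3.129, -0.282, 0.0]
wrist_force: [-0.5, -0.4, -1.1]
width: 0.0496
grip_force: 62.7
```

Call:
step_arm:
  deltas: [0,0,0,0,0,0.04,-1,0,0,0,0,0,0.03,-1,0,0,0,0,0,0,-1]

```text
time_s: 27.15
tool_pos: [0.4713, -0.1215, 0.0739]
orientation: [-3.129, -0.282, 0.0]
wrist_force: [0.9, 0.7, -2.0]
width: 0.0493
grip_force: 62.7
```

Call:
step_arm:
  deltas: [0,0,0,0,0,0.04,-1,0,0,0,0,0,0,-1]

```text
time_s: 27.35
tool_pos: [0.4715, -0.1216, 0.0733]
orientation: [3.129, 0.282, 0.0]
wrist_force: [-1.7, 0.4, 3.2]
width: 0.0493
grip_force: 65.1
```

Call:
step_arm:
  deltas: [0,0,0,0,0,-0.02,0,0,0,0,0,0,0,0.2,0,0,0,0,0,0,0.4,0,0,0,0,0,0,0.5,0,0,0,0,0,-0.2,0.5,0,0,0,0,0,-0.5,0.5,0,0,0,0,0,-0.9,0.5,0,0,0,0,0,-1,0.5,0,0,0,-0.3,0,-1,0.5,0,0,0,-0.6,0,-1,1,0,0,0,-0.6,0,-0.8,1,0,0,0,0,0,0,1,0,0,0,0,0,0,1]

```text
time_s: 28.65
tool_pos: [0.4276, -0.1299, 0.2364]
orientation: [3.128, 0.281, 0.004]
wrist_force: [0.3, 0.4, -0.9]
width: 0.0854
grip_force: 0.0
```

```bash
python3 - <<'E'
from h import *
import g
T=wristT(); im=save('wrist','o.png'); g.go(.627,.258,.23,.18)
for nm,xy,z,d in [('large',(.4725,-.121),.076,.068),('med seat',(.4725,-.121),.080,.053),('med +6',(.4725,-.121),.086,.053)]:
    q=project('wrist',np.c_[xy[0]+d/2*np.cos(a),xy[1]+d/2*np.sin(a),np.full(48,z)],T);print(nm,q.min(0),q.max(0))
u=q.mean(0).astype(int); k=im[max(0,u[1]-75):u[1]+75,u[0]-100:u[0]+100,::-1]; print(u)
cv2.imwrite('pics/o2.png',cv2.resize(k,None,fx=4,fy=4,interpolation=cv2.INTER_CUBIC))
E
```

```text
t 28.7 pos [ 0.4272 -0.1296  0.2353] yaw 0.18 z [ 0.  0. -1.] w 0.0855 F [-0.1  0.6 -0.7] grip 0.0 units [  8.86 -11.52   0.18]  turnz -0.00
large [221.32390861 101.43305632] [281.86946658 162.79159171]
med seat [227.69357708 108.79678004] [275.47857897 157.18556694]
med +6 [227.21118924 109.02423986] [275.9357357  158.32346326]
[251 133]
```

View pics/o2.png

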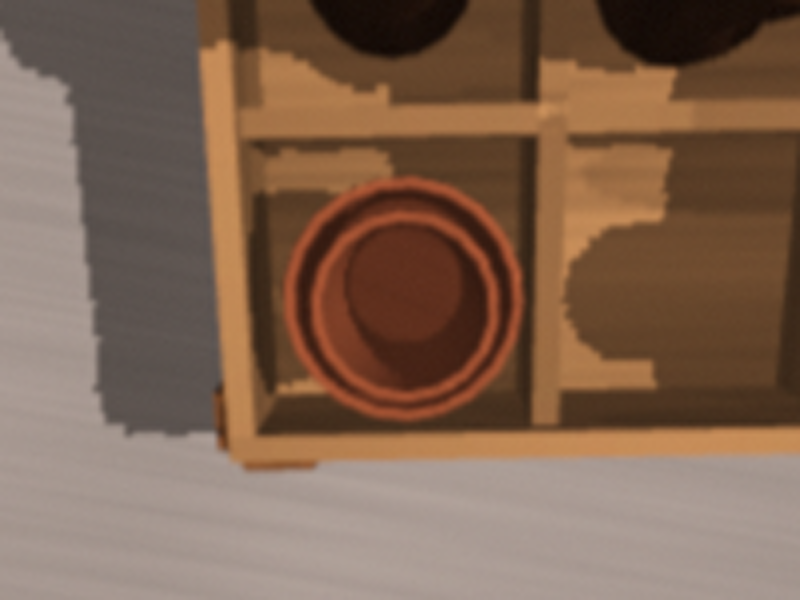

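The medium mould sits concentric and level inside the large one: rims centred at crop (404, 300), inner 312–498, outer 285–523. These widths match the seated height. Next, the small mould.

Call:
step_arm:
  deltas: [0,0,0,0.3,-0.5,0,1,0,0,0,0.7,-0.9,0,1,0,0,0,0.7,-0.9,0,1,0,0,0,0.7,-0.9,0,1,0,0,0,0.7,-0.9,0,1,0,0,0,0.7,-0.9,0,1,0,0,0,0.7,-0.9,0,1,0,0,0,0.7,-0.9,0,1,0,0,0,0.7,-0.9,0,1,0,0,0,0.7,-0.9,0,1,0,0,0,0.7,-0.9,0,1,0,0,0,0.7,-0.9,0,1,0,0,0,0.7,-0.9,0.2,1,0,0,0,0.2,-0.2,0.6,1,0,0,0,0,0,0.6,1,0,0,0,0,0,0,1,0,0,0,0,0,0,1]

```text
time_s: 30.4
tool_pos: [0.6269, 0.2569, 0.191]
orientation: [3.128, 0.282, -0.007]
wrist_force: [0.4, 0.7, 1.2]
width: 0.0854
grip_force: 0.0
```

```bash
python3 - <<'E'
from h import *
import g
T=wristT(); save('wrist','p.png')
for r in masks_of('wrist','mould_small')[:3]:
    ys,xs=np.nonzero(r['region']); print(r['conf'],xs.min(),xs.max(),ys.min(),ys.max())
    f=fit(mould(.031,.039,.066),(.6268,.2585),[('wrist',r['region'].astype(float),T)]); print(f.x,f.fun)
    if f.fun<.15: g.go(*f.x,.053,.18)
E
```

```text
0.77 232 267 154 198
[0.62629154 0.25981144] 0.05567444077379484
t 30.5 pos [0.6283 0.2572 0.1937] yaw 0.179 z [ 0.  0. -1.] w 0.0856 F [-0.2 -0.2 -0.2] grip 0.0 units [-0.05 -0.1   4.69]  turnz -0.00
```

Call:
step_arm:
  deltas: [0,0,0,-0.05,-0.1,0.5,1,0,0,0,0,0,0.9,1,0,0,0,0,0,0.9,1,0,0,0,0,0,0.9,1,0,0,0,0,0,0.8,1,0,0,0,0,0,0.4,1,0,0,0,0,0,0.2,1,0,0,0,0,0,0,1,0,0,0,0,0,0,1]

```text
time_s: 31.4
tool_pos: [0.6271, 0.2606, 0.0569]
orientation: [-3.128, -0.282, -0.003]
wrist_force: [0.3, -0.4, 0.2]
width: 0.0856
grip_force: 0.0
```

```bash
python3 g.py .6263 .2598 .055
```

```text
t 31.4 pos [0.6271 0.2606 0.0569] yaw 0.18 z [ 0.002  0.001 -1.   ] w 0.0856 F [ 0.3 -0.4  0.2] grip 0.0 units [-0.03  0.02  0.06]
```

Call:
step_arm:
  deltas: [0,0,0,-0.03,0.02,0.06,-1,0,0,0,0,0,0,-1,0,0,0,0,0,0,-1,0,0,0,0,0,0,-1,0,0,0,0,0,0,-1,0,0,0,0,0,0,-1,0,0,0,0,0,0,-1,0,0,0,0,0,-0.2,-1,0,0,0,0,0,-0.5,-1,0,0,0,0,0,-0.8,-1,0,0,0,0,0,-1,-1,0,0,0,0,0,-1,-1,0,0,0,0,0,-1,-1,0,0,0,0,0,0,-1,0,0,0,0,0,0,-1]

```text
time_s: 32.9
tool_pos: [0.6257, 0.2597, 0.1901]
orientation: [-3.128, -0.282, -0.003]
wrist_force: [0.3, -0.6, -1.4]
width: 0.0361
grip_force: 60.0
```

```bash
python3 - <<'E'
from h import *
import g
T=wristT(); save('wrist','q.png'); g.go(.4705,-.1215,.19,.18)
s=sense(); z0=s['tool_pos'][2]-.055
for r in masks_of('wrist','mould_small')[:1]:
    ys,xs=np.nonzero(r['region']); print(r['conf'],xs.min(),xs.max(),ys.min(),ys.max())
    for dz in (-.005,0,.005):
        f=fit(mould(.031,.039,.066,z0+dz),tuple(s['tool_pos'][:2]),[('wrist',r['region'].astype(float),T)]); print(dz,f.x-s['tool_pos'][:2],f.fun)
E
```

```text
t 32.95 pos [0.6247 0.2593 0.1882] yaw 0.18 z [-0.001 -0.    -1.   ] w 0.0362 F [ 0.1 -0.7 -1.5] grip 60.0 units [-7.33 11.57 -0.05]  turnz -0.00
0.89 221 284 190 279
-0.005 [-0.00202306 -0.00024477] 0.0365183157837969
0 [0.00117974 0.00038197] 0.04394979169756374
0.005 [0.00446411 0.00055917] 0.11152067519650537
```

Call:
step_arm:
  deltas: [0,0,0,-0.3,0.5,0,-1,0,0,0,-0.6,0.95,0,-1,0,0,0,-0.6,0.95,0,-1,0,0,0,-0.6,0.95,0,-1,0,0,0,-0.6,0.95,0,-1,0,0,0,-0.6,0.95,0,-1,0,0,0,-0.6,0.95,0,-1,0,0,0,-0.6,0.95,0,-1,0,0,0,-0.6,0.95,0,-1,0,0,0,-0.6,0.95,0,-1,0,0,0,-0.6,0.95,0,-1,0,0,0,-0.6,0.95,0,-1,0,0,0,-0.45,0.6,0,-1,0,0,0,0,0,0,-1,0,0,0,0,0,0,-1]

```text
time_s: 34.5
tool_pos: [0.469, -0.1211, 0.1875]
orientation: [-3.128, -0.279, 0.003]
wrist_force: [0.4, 0.6, -1.7]
width: 0.0364
grip_force: 60.1
```

```bash
python3 g.py .4705 -.1215 .13 .18
```

```text
t 34.5 pos [ 0.469  -0.1211  0.1875] yaw 0.178 z [-0.002  0.001 -1.   ] w 0.0364 F [ 0.4  0.6 -1.7] grip 60.1 units [0.05 0.03 1.92]  turnz -0.01
```

Call:
step_arm:
  deltas: [0,0,0,0.05,0.03,0.5,-1,0,0,0,0,0,0.8,-1,0,0,0,0,0,0.6,-1,0,0,0,0,0,0.4,-1,0,0,0,0,0,0.3,-1,0,0,0,0,0,0.2,-1,0,0,0,0,0,0,-1,0,0,0,0,0,0,-1]

```text
time_s: 35.3
tool_pos: [0.4725, -0.1216, 0.1052]
orientation: [3.129, 0.282, 0.001]
wrist_force: [-0.0, 0.3, -1.1]
width: 0.0361
grip_force: 60.1
```

Call:
step_arm:
  deltas: [0,0,0,0,0,0.15,-1,0,0,0,0,0,0.15,-1,0,0,0,0,0,0.15,-1,0,0,0,0,0,0,-1]

```text
time_s: 35.7
tool_pos: [0.4713, -0.1213, 0.0903]
orientation: [-3.128, -0.282, 0.002]
wrist_force: [-0.1, 0.7, -0.3]
width: 0.0359
grip_force: 60.1
```

Call:
step_arm:
  deltas: [0,0,0,0,0,0.12,-1,0,0,0,0,0,0.1,-1,0,0,0,0,0,0.04,-1,0,0,0,0,0,0,-1]

```text
time_s: 36.1
tool_pos: [0.4718, -0.1214, 0.0831]
orientation: [-3.129, -0.282, 0.001]
wrist_force: [0.2, 0.1, -0.6]
width: 0.0366
grip_force: 60.1
```

Call:
step_arm:
  deltas: [0,0,0,0,0,0.05,-1,0,0,0,0,0,0.03,-1,0,0,0,0,0,0,-1]

```text
time_s: 36.4
tool_pos: [0.4719, -0.1215, 0.0809]
orientation: [-3.129, -0.282, 0.0]
wrist_force: [0.9, 0.5, -1.3]
width: 0.0364
grip_force: 60.1
```

Call:
step_arm:
  deltas: [0,0,0,0,0,0.05,-1,0,0,0,0,0,0.02,-1,0,0,0,0,0,0,-1]

```text
time_s: 36.7
tool_pos: [0.4722, -0.1216, 0.0792]
orientation: [3.129, 0.282, 0.0]
wrist_force: [-0.4, 0.6, 2.5]
width: 0.0363
grip_force: 61.9
```

Call:
step_arm:
  deltas: [0,0,0,0,0,0.04,-1,0,0,0,0,0,0,-1]

```text
time_s: 36.9
tool_pos: [0.4726, -0.1216, 0.0792]
orientation: [3.129, 0.282, 0.001]
wrist_force: [-3.1, 2.0, 9.9]
width: 0.0362
grip_force: 66.0
```

Tips have gently touched the rim; back off 1 mm, release and lift.

Call:
step_arm:
  deltas: [0,0,0,0,0,-0.05,-1,0,0,0,0,0,0,-0.1,0,0,0,0,0,0,0.1,0,0,0,0,0,0,0.3,0,0,0,0,0,0,0.3,0,0,0,0,0,-0.2,0.3,0,0,0,0,0,-0.5,0.3,0,0,0,0,0,-0.9,0.3,0,0,0,0,0,-1,0.3,0,0,0,-0.3,0,-1,0.5,0,0,0,-0.6,0,-1,1,0,0,0,-0.6,0,-0.8,1,0,0,0,0,0,0,1,0,0,0,0,0,0,1]

```text
time_s: 38.3
tool_pos: [0.4281, -0.1297, 0.2421]
orientation: [3.128, 0.281, 0.004]
wrist_force: [-0.2, -0.5, -0.5]
width: 0.0855
grip_force: 0.0
```

```bash
python3 - <<'E'
from h import *
import g
T=wristT(); im=save('wrist','r.png'); g.go(.627,.258,.23,.18)
for nm,xy,z,d in [('large',(.4725,-.121),.076,.068),('med',(.4725,-.121),.080,.053),('small',(.4725,-.121),.084,.039),('small+6',(.4725,-.121),.09,.039)]:
    q=project('wrist',np.c_[xy[0]+d/2*np.cos(a),xy[1]+d/2*np.sin(a),np.full(48,z)],T);print(nm,q.min(0),q.max(0))
u=q.mean(0).astype(int); y0=max(0,u[1]-75); k=im[y0:y0+150,u[0]-100:u[0]+100,::-1]; print(u,y0)
cv2.imwrite('pics/r2.png',cv2.resize(k,None,fx=4,fy=4,interpolation=cv2.INTER_CUBIC))
E
```

```text
t 38.35 pos [ 0.4277 -0.1295  0.2409] yaw 0.18 z [ 0.  0. -1.] w 0.0854 F [-0.6 -0.4  0.1] grip 0.0 units [  8.84 -11.52   0.37]  turnz -0.00
large [221.94126037 101.8615311 ] [281.39364732 162.12095155]
med [228.20182401 109.08951716] [275.1133107  156.60179314]
small [234.1727505  115.91408395] [269.12554398 151.29134564]
small+6 [233.81926008 116.2813649 ] [269.45508927 152.31950325]
[251 134] 59
```

View pics/r2.png

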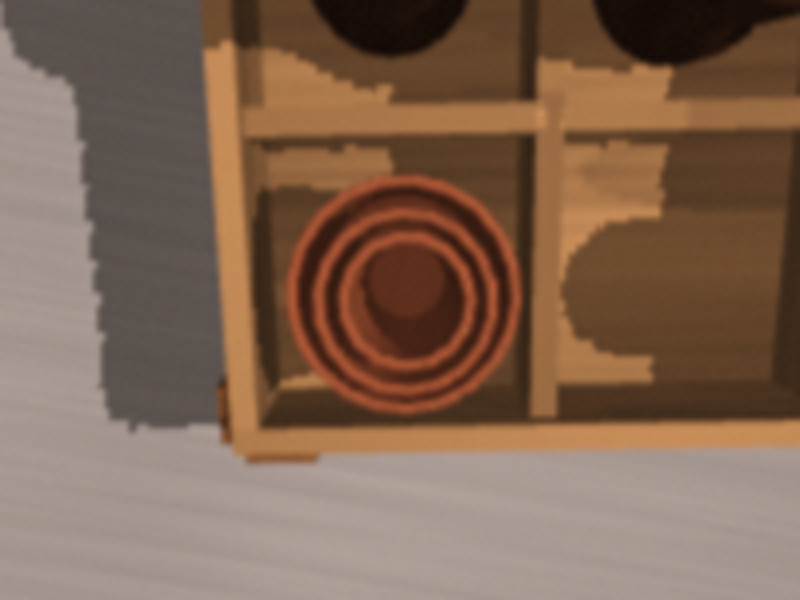

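All three rims are concentric at about (407, 295) in the crop, and their widths of 58, 46 and 34 px match the fully seated heights. The gripper is clear of everything.

```bash
python3 -c "
from rig import *
print(hand_in())"
```

```text
the job is handed in; nothing more can be done
None
```

I handed the job in at about 38 s of the 70 s limit: the light mill stands in cell 6, the dark mill in cell 2, and the medium and small moulds look fully nested in the large one in cell 1; I got no verdict back.

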